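Load a core plug and show it to the inspection camera

TASK

Slide the amber core plug from the rack down into the square aluminium holder until it is fully home, and let go of it; then take the holder by its outside, lift it off the blue block with the plug in it, and hold it in the air squarely in front of the tilted inspection camera, the plug's lower face on the lens axis and 120 mm from the lens. Finish while still holding it there, steady; do not touch the camera, and leave the two other plugs and everything else on the table as they are.

Things in the scene. Friction and masses are not known exactly. Their poses are not given: they have to be found in the camera images.
- amber_plug: Wanted core plug: upright orange-amber resin cylinder, diameter 25 mm, 46 mm tall, 40 g, lower edge chamfered 2 mm, white paper disc on top. Stands in the rack beside a dark brown and a dark green one of the same size, 75 mm apart in a row along the rack; which place it has varies. Origin: centre of its lower face (the face to show); z up along its axis.
- brown_plug: Dark brown core plug of the same size: not wanted, stays in the rack. Origin: centre of its lower face.
- green_plug: Dark green core plug of the same size: not wanted, stays in the rack. Origin: centre of its lower face.
- rack: Fixed low white open tray, 90 x 235 mm outside (long side along its y), walls 4 mm thick and 14 mm high, inner floor about 4 mm above the table. Origin: centre of its underside.
- holder: Loose square aluminium holder on the blue block, 40 x 40 mm, 34 mm high, 110 g, yaw varies. Bore from the top: diameter 26.6 mm, chamfered mouth, 30 mm deep, ending on a 4 mm thick lip with a 19 mm window. A plug fully home has its lower face 4 mm above the underside and stands 16 mm out of the top. Origin: centre of its underside; z up along the bore; x, y square to its flat sides.
- block: Fixed blue loading block, 80 x 80 mm, 20 mm high, on which the holder stands. Origin: centre of its underside.
- camera: Fixed inspection camera: steel base 100 x 90 mm, two side cheeks, between them a black head with a round lens tube (48 mm diameter, red band, white rim, dark glass) looking up, leaning 25 degrees from vertical towards the base's -x side (roughly to the robot). Highest point 110 mm above the table. Origin: centre of the underside; z up. Place and yaw vary.
- lens (a point): Centre of the lens's front, about 98 mm above the table. z: the optical axis, pointing out of the lens, up and 25 degrees over.
- focus (a point): Point on the optical axis 120 mm in front of the lens, where the centre of the plug's lower face must be. z: the optical axis, pointing away from the lens; the bore of the holder must lie along it, plug's lower face to the lens.
- dropper: Bystander: white dropper bottle with red cap, diameter 44 mm, 110 mm tall. Origin: centre of its underside.
- beaker: Bystander: glass beaker, diameter 70 mm, 80 mm tall. Origin: centre of its underside.
- tape: Bystander: roll of white tape lying flat, diameter 90 mm, 25 mm high. Origin: centre of its underside.
- pliers: Bystander: red-handled pliers lying flat, 160 mm long, 16 mm high. Origin: on the table below the pivot.
- sample_box: Bystander: two clear sample boxes piled, 90 x 75 mm, 43 mm high. Origin: centre of the underside.

How it is judged:
By the outcome, as a careful person would: the job done as asked, in the order asked, and still so for the second after the job is handed in, while the arm keeps its last pose, push and grip.
It also fails if it takes over 48 s, if anything falls off the work surface, if the arm or the gripper's body presses on something with over 40 N, if the wrist force passes 120 N, or if a joint passes its speed limit or range.

ROBOT

A 6-joint arm with a two-finger parallel gripper is mounted at the origin on the work surface. World frame = base frame: x ahead of the robot, y to its left, z up, the work surface at z = 0. Lengths are in m, angles in rad, forces in N, time in s.
With the tool pointing down it reaches from about 0.25 to 0.775 m from the base axis. Payload 4 kg.
Tool frame: the origin (TCP) lies between the finger pads; the fingertips stand 14 mm ahead of it and the grasp point (between the pads) lies 5 mm behind it (nose_length is the distance from the TCP to the fingertips, in m); z points along the fingers, y is the line along which they close (so a half turn about z gives the same grasp; the last joint's range is limited). The gripper opens to 94 mm and grips with 3 to 60 N. Pads are 16 mm wide; open, the fingers measure 119 mm over their backs; the gripper's body (75 mm by 177 mm) begins 78 mm behind the grasp point.
Start: joints at [-1.363, 0.087, 1.371, -0, 1.684, -0.103], TCP at [0.168, -0.524, 0.22] pointing down, gripper open.
Joint ranges: [-3.1, 3.1], [-0.76, 2.03], [0.27, 2.55], [-1.08, 4.22], [0.17, 2.65], [-2.57, 2.57]. Speed limits (rad/s): [2.79, 2.79, 3.14, 3.14, 3.14, 3.14].

INTERFACE

Orientations are given as [roll, pitch, yaw] about the fixed x, y, z axes, in that order (R = Rz(yaw) Ry(pitch) Rx(roll)).
In Python, from bench import * gives the robot as it stands.
- The arm moves only by the tool move_arm, never from a script. Its argument "steps" is one flat list of numbers, 7 for each row, row after row: the turn, a rotation vector about the world's x, y, z in rad, then the shift along the world's x, y, z in m, then the opening, from 0 (shut) to 1 (fully open). A call has 1 to 12 rows; each row is the pose to reach, as a shift and turn from the pose commanded when the call began; what a row does not reach only later rows make up. A row lasts 1/10 s, in which the tool goes at most 50 mm and 8.59 degrees, less where a joint would pass 70% of its speed; a pose out of reach is approached as far as the arm can. A call with a gripper value outside its range is refused whole. The fingers move at their own pace and stop on an object; the grip force is fixed at half the most. Time passes only in rows, so rows that repeat a pose let the fingers close. It gives the time, the measured TCP pose, the force, the opening and the grip force at its end, in the units of the state.
- get_obs(): the state, without advancing time (a new reading comes with each control period).
- snapshot(name): name is "scene" or "side" or "wrist"; returns (picture, depth): 384x512x3 uint8, red, green, blue; 384x512 float32, m along the optical axis (not along the pixel's ray), 0 where there is no reading.
- camera_model(name): a dict with "fx", "fy", "cx", "cy" (pixels), "rvec" (rotation vector, rad) and "tvec" (3), from world to camera coordinates, as OpenCV has them. Camera axes: x right, y down, z forward; pixel columns grow to the right and rows downward; lengths in m; the calibration is good to about 2 mm. The wrist camera is an equidistant fisheye: a pixel r from the principal point sees the ray r / f radians off the axis. A picture is of the moment at which its call begins: read the wrist's pose just before it. camera_model takes no time and is no camera call; for the wrist camera it gives the pose at the moment of the call.
- close_job(): hands the job in; it is judged then, once.
Trained networks look in the newest picture that a camera, given by its name, has taken for a name from the list of things; names that differ only in an ending like _2 or _b are one class to them, and where a whole thing is asked for, a point or a joint stands for the part that bears it (a point fixed in the world has none). Each returns a list of dicts, best first, with "score" (0 to 1); they miss things now and then, are a little off and sometimes report something else, mostly with a low value. They report only what shows in the picture. A call takes as long as a camera call.
- silhouettes(camera, target): "pixels" (384x512 bool, what is visible of it) and "uv" ([column, row] in pixels, amid what is visible of it).
- spot_point(camera, target): "uv" ([column, row] in pixels: a listed point, or the origin of a listed thing).
The state is a dict: "time": time; "joint_positions": joint angles; "qvel": joint speeds; "joint_torque": joint torques, N m; "tool_pos": TCP position; "ee_rot": TCP orientation; "wrist_force": force on the tool from outside, world axes, zero at the start; "wrist_torque": the same for the moment, N m; "width": finger opening in m; "finger_force": force on a finger pad.
Only numpy, scipy, OpenCV 4.12 (cv2) and the standard library are available. Lean on these libraries where they do the work, as an engineer would, in place of code of your own. Each camera call takes 0.05 s, during which the arm holds its last target. There are 200 camera calls.

## Working session

There is one attempt and no reset: what is moved stays moved. The work goes in short steps, Python scripts to look and compute and a tool call to move; the robot and the scene stay as the last step left them, time stands still between calls to the robot, and variables do not carry over. Pictures are saved under pics/ and viewed, at most 10 in all, crops included, and the job is handed in when it is done.

Besides the shell and the picture viewer there is one more tool, called after "Emit:" as name(argument=value, ...) on one line, values as JSON. move_arm: Moves the arm, as the interface text tells. Its arguments: {"type":"object","properties":{"steps":{"type":"array"}},"required":["steps"]}

```bash
ls; mkdir -p pics; cat > h.py <<'E'
from bench import *
import numpy as np, cv2
from scipy.spatial.transform import Rotation as R
def cam(n):
    m=camera_model(n); Rm=R.from_rotvec(np.ravel(m["rvec"])).as_matrix(); return m,Rm,np.ravel(m["tvec"])
def cloud(n,depth,mask,m=None):
    m,Rm,t=m or cam(n); v,u=np.nonzero(mask&(depth>0)); z=depth[v,u]
    x=(u-m["cx"])/m["fx"]; y=(v-m["cy"])/m["fy"]
    if n=="wrist":
        r=np.hypot(x,y)+1e-9; k=np.tan(r)/r; x=x*k;y=y*k
    return (np.c_[x*z,y*z,z]-t)@Rm
def save(n,p): cv2.imwrite("pics/"+n+".png",p[:,:,::-1])
E
python3 - <<'E'
from h import *
print(get_obs())
for n in("scene","side"):
    p,d=snapshot(n); save(n+"0",p); np.savez(n+"0",p=p,d=d); m,Rm,t=cam(n); print(n,-Rm.T@t,Rm[2],m)
    for o in("amber_plug","brown_plug","green_plug","rack","holder","block","camera"):
        r=silhouettes(n,o)
        for k in r[:2]:
            c=cloud(n,d,k["pixels"])
            print(n,o,round(k["score"],2),k["uv"],k["pixels"].sum(),np.percentile(c,[2,50,98],axis=0).round(3).tolist() if len(c) else None)
E
```

```text
pics
{'time': 0.0, 'joint_positions': array([-1.36309205e+00,  8.79624330e-02,  1.37221409e+00, -3.72028980e-05,
        1.68355799e+00, -1.03089643e-01]), 'qvel': array([-0.00079524,  0.00030919, -0.00126315,  0.000541  , -0.00017038,
       -0.00141484]), 'joint_torque': array([-1.92881147e-03, -3.40193009e+01, -3.02424932e+01,  7.16660754e-02,
        3.31818347e-02, -1.68710276e-04]), 'tool_pos': array([ 0.16808484, -0.5231681 ,  0.21832043]), 'ee_rot': array([-3.13945835e+00, -1.83634080e-04,  3.10789576e-01]), 'wrist_force': array([ 0.0059362 , -1.4381693 , -0.48912018]), 'wrist_torque': array([0.01004955, 0.01549794, 0.00309118]), 'finger_force': 0.0, 'width': 0.09427560922591292}
scene [ 1.15370373 -0.87301757  0.92113437] [-0.46703554  0.64432096 -0.60558096] {'fx': 384.6640766770287, 'fy': 384.6640766770287, 'cx': 267.2826060514169, 'cy': 193.12277803508715, 'rvec': array([ 2.12602758,  0.71167844, -0.33282726]), 'tvec': array([-0.41970095, -0.11299325,  1.65914561])}
scene amber_plug 0.75 [248.4, 208.1] 217 [[0.406, -0.092, -0.002], [0.477, -0.071, 0.042], [0.497, 0.001, 0
[... 1222 characters left out ...]
, -0.001], [0.548, 0.248, 0.004], [0.603, 0.351, 0.016]]
side green_plug 0.42 [215.9, 294.8] 125 [[0.541, 0.228, 0.011], [0.55, 0.243, 0.046], [0.564, 0.251, 0.054]]
side rack 0.71 [218.4, 305.0] 2232 [[0.504, 0.123, -0.001], [0.548, 0.251, 0.004], [0.602, 0.351, 0.016]]
side holder 0.51 [280.9, 218.5] 229 [[0.448, -0.09, 0.019], [0.47, -0.061, 0.046], [0.49, -0.039, 0.056]]
side block 0.95 [278.9, 229.4] 337 [[0.435, -0.085, 0.0], [0.477, -0.039, 0.018], [0.521, -0.018, 0.023]]
side camera 0.55 [269.6, 173.3] 791 [[0.521, -0.297, 0.003], [0.568, -0.25, 0.019], [0.626, -0.217, 0.103]]
side camera 0.21 [267.6, 160.7] 290 [[0.547, -0.282, 0.039], [0.571, -0.252, 0.087], [0.604, -0.239, 0.105]]
```

```bash
python3 - <<'E'
import numpy as np,cv2
a=np.load("scene0.npz")["p"][110:310,160:380];b=np.load("side0.npz")["p"][110:360,150:370]
a=cv2.resize(a,None,fx=1.8,fy=1.8,interpolation=3);b=cv2.resize(b,None,fx=1.8,fy=1.8,interpolation=3)
c=np.zeros((450,792,3),np.uint8);c[:360,:396]=a;c[:,396:]=b
cv2.imwrite("pics/v1.png",c[:,:,::-1])
E
```

```text
(no output)
```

View pics/v1.png

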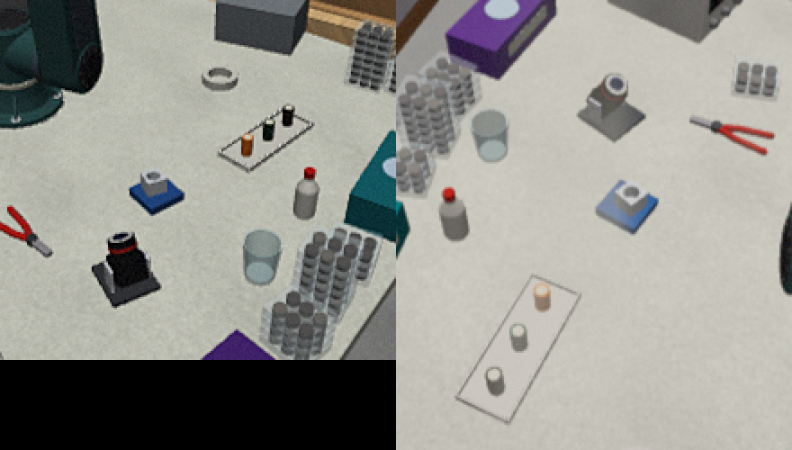

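Scene (left): amber plug at about (297,190), nearest the block, then green and brown. The holder is on the blue block at (247,213) and the camera at (228,255). I'll move the wrist camera over the holder and camera.

Emit:
move_arm(steps=[0,0,0,0.024,0.035,0.005,1,0,0,0,0.048,0.07,0.01,1,0,0,0,0.072,0.105,0.02,1,0,0,0,0.096,0.14,0.03,1,0,0,0,0.12,0.175,0.04,1,0,0,0,0.144,0.21,0.05,1,0,0,0,0.168,0.245,0.06,1,0,0,0,0.192,0.28,0.07,1,0,0,0,0.216,0.315,0.08,1,0,0,0,0.24,0.35,0.08,1,0,0,0,0.25,0.37,0.08,1,0,0,0,0.25,0.37,0.08,1])

```text
time: 2.0
tool_pos: [0.4191, -0.1514, 0.2997]
ee_rot: [-3.141, -0.001, 0.316]
wrist_force: [0.0, -0.2, -0.3]
width: 0.0938
finger_force: 0.0
```

```bash
python3 - <<'E'
from h import *
o=get_obs();print(o["time"],o["tool_pos"],o["ee_rot"])
m=cam("wrist"); p,d=snapshot("wrist"); save("w1",p); print(-m[1].T@m[2],m[1][2],m[0]["fx"],m[0]["cx"],m[0]["cy"])
S={}
for ob in("holder","block","camera","amber_plug","rack"):
    r=silhouettes("wrist",ob)
    for k in r[:2]:
        c=cloud("wrist",d,k["pixels"],m)
        print(ob,round(k["score"],2),k["uv"],k["pixels"].sum(),np.percentile(c,[2,50,98],axis=0).round(3).tolist() if len(c) else None)
    if r:S[ob]=r[0]["pixels"]
for ob in("lens","focus","camera","holder"): print(ob,spot_point("wrist",ob)[:2])
np.savez("w1",p=p,d=d,rvec=m[0]["rvec"],tvec=m[2],**S)
E
```

```text
2.0 [ 0.41914189 -0.15141893  0.29973357] [-3.14145562e+00 -7.16644089e-04  3.15826811e-01]
[ 0.48854434 -0.12864784  0.46535197] [-0.24043766 -0.07849502 -0.96748554] 297.3186396354542 258.4838920962808 190.0907909369951
holder 0.72 [207.1, 115.3] 770 [[0.448, -0.089, 0.021], [0.47, -0.064, 0.054], [0.494, -0.045, 0.056]]
block 0.98 [221.8, 103.1] 1811 [[0.436, -0.108, 0.018], [0.487, -0.071, 0.02], [0.518, -0.024, 0.022]]
camera 0.85 [356.7, 93.1] 3602 [[0.52, -0.303, 0.007], [0.564, -0.255, 0.015], [0.621, -0.219, 0.105]]
amber_plug 0.84 [96.8, 34.8] 349 [[0.532, 0.148, 0.008], [0.543, 0.153, 0.044], [0.556, 0.171, 0.052]]
amber_plug 0.36 [38.9, 19.5] 269 [[0.545, 0.3, 0.01], [0.555, 0.304, 0.04], [0.567, 0.322, 0.052]]
rack 0.63 [84.7, 32.3] 3970 [[0.502, 0.116, 0.002], [0.545, 0.21, 0.005], [0.598, 0.346, 0.015]]
lens [{'uv': [379.3, 96.8], 'score': 0.69}]
focus [{'uv': [211.7, 115.7], 'score': 0.16}]
camera [{'uv': [357.5, 95.8], 'score': 0.77}, {'uv': [2.4, 131.6], 'score': 0.67}]
holder [{'uv': [214.2, 115.2], 'score': 0.67}]
```

View pics/w1.png

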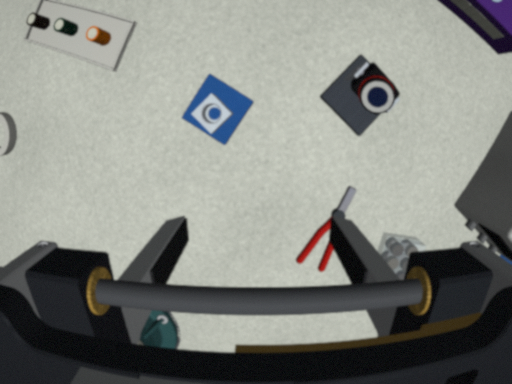

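Wrist picture: holder at (212,113) on the block, amber plug at (97,35), camera base around (360,95) with its lens at (378,96). Next I'll fit the shapes.

```bash
cat > fit.py <<'E'
from h import *
def load(f):
    z=np.load(f+".npz"); m=dict(camera_model("wrist")); Rm=R.from_rotvec(np.ravel(z["rvec"])).as_matrix()
    return z,(m,Rm,z["tvec"])
def rect(P,name):
    r=cv2.minAreaRect((P[:,:2]*1000).astype(np.float32)); print(name,"c",np.round(r[0],1),"size",np.round(r[1],1),"ang",round(r[2],1),"n",len(P)); return r
def lensfit(z,m):
    p,d=z["p"].astype(int),z["d"]; k=cv2.dilate(z["camera"].astype(np.uint8),np.ones((5,5)))>0
    white=k&(p.min(2)>130)
    v,u=np.nonzero(k&(d>0)); P=cloud("wrist",d,k,m); w=white[v,u]&(P[:,2]>.075)
    Q=P[w]; c=Q.mean(0); 
    for _ in range(3):
        U,s,V=np.linalg.svd(Q-c); n=V[2]*np.sign(V[2][2]); res=(Q-c)@n; Q=Q[abs(res)<.003]; c=Q.mean(0)
    a=(Q-c)@V[0];b=(Q-c)@V[1]
    (x,y),(A,B),an=cv2.minAreaRect(np.c_[a,b].astype(np.float32)*1000)
    s=np.linalg.lstsq(np.c_[2*a,2*b,np.ones_like(a)],a*a+b*b,rcond=None)[0]
    print("rim n",len(Q),"normal",n.round(3),"tilt",np.degrees(np.arccos(n[2])).round(1),"az",np.degrees(np.arctan2(n[1],n[0])).round(1),"circ c",(c+s[0]*V[0]+s[1]*V[1]).round(4),"box c",(c+(x*V[0]+y*V[1])/1000).round(4),"r",np.sqrt(s[2]+s[0]**2+s[1]**2).round(4),A,B,"rms",res.std().round(4))
E
python3 - <<'E'
from fit import *
z,m=load("w1"); d=z["d"]
def C(o): return cloud("wrist",d,z[o],m)
P=C("amber_plug");P=P[P[:,2]>.047];rect(P,"amber top");print(P[:,2].mean())
P=C("rack");rect(P[P[:,2]<.017],"rack")
P=C("holder");rect(P[(P[:,2]>.050)&(P[:,2]<.058)],"holder top")
P=C("block");rect(P[(P[:,2]>.016)&(P[:,2]<.024)],"block")
P=C("camera");h=np.histogram(P[:,2],bins=np.arange(-.005,.12,.005));print(h[0])
B=P[(P[:,2]>.004)&(P[:,2]<.022)];rect(B,"cam base");print(np.median(B[:,2]))
lensfit(z,m)
E
```

```text
amber top c [544.3 161. ] size [24.  24.4] ang 10.1 n 163
0.05046689521127773
rack c [552.4 240.9] size [250.4  92.9] ang 83.3 n 3934
holder top c [470.5 -65.6] size [40.4 40.3] ang 61.1 n 550
block c [477.5 -65.9] size [80.3 79.4] ang 73.5 n 1795
[  26   35   75 1665   11   14   11   16   18   25   31   49   80  179
   49   70  140   27  116  273  321  301   51    0]
cam base c [ 572.3 -268.2] size [90.2 99.8] ang 64.9 n 1761
0.012237356676273958
rim n 383 normal [-0.387  0.172  0.906] tilt 25.0 az 156.1 circ c [ 0.5627 -0.265   0.0973] box c [ 0.5625 -0.2648  0.0972] r 0.0178 39.57975769042969 39.90285873413086 rms 0.0009
```

Emit:
move_arm(steps=[0,0,0.1,0.016,0.039,0,0.6,0,0,0.2,0.032,0.078,-0.01,0.6,0,0,0.3,0.048,0.117,-0.03,0.6,0,0,0.4,0.064,0.156,-0.05,0.6,0,0,0.5,0.08,0.195,-0.07,0.6,0,0,0.6,0.096,0.234,-0.09,0.6,0,0,0.7,0.112,0.273,-0.12,0.6,0,0,0.75,0.125,0.313,-0.15,0.6,0,0,0.75,0.125,0.313,-0.18,0.6,0,0,0.75,0.125,0.313,-0.18,0.6,0,0,0.75,0.125,0.313,-0.18,0.6])

```text
time: 3.6
tool_pos: [0.5429, 0.1588, 0.1193]
ee_rot: [-3.141, 0.001, 1.06]
wrist_force: [0.1, 0.4, 1.1]
width: 0.0562
finger_force: 0.0
```

```bash
python3 - <<'E'
from fit import *
o=get_obs();print(o["time"],o["tool_pos"],o["ee_rot"],o["joint_positions"])
m=cam("wrist"); p,d=snapshot("wrist"); save("w2",p)
print(get_obs()["tool_pos"])
for ob in("amber_plug","green_plug"):
    for k in silhouettes("wrist",ob)[:2]:
        c=cloud("wrist",d,k["pixels"],m);t=c[c[:,2]>.046]
        print(ob,k["score"],k["uv"],len(t)); 
        if len(t)>20: rect(t,ob)
E
```

```text
3.6 [0.54294428 0.15880652 0.11934496] [-3.14072040e+00  1.25920274e-03  1.06035508e+00] [ 1.84576276e-01  1.63348133e-01  1.48606971e+00 -4.09748895e-04
  1.49365114e+00  6.95049956e-01]
[0.5439609  0.15870364 0.12107445]
amber_plug 0.82 [260.3, 193.9] 696
amber_plug c [544.1 160.8] size [24.9 23.2] ang 59.9 n 696
green_plug 0.85 [224.8, 113.9] 757
green_plug c [551.3 237.4] size [23.9 24.4] ang 37.8 n 757
```

View pics/w2.png

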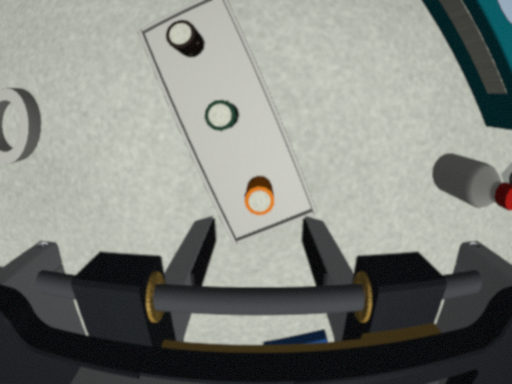

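Amber plug at (260,197) is centred below between the fingers, with green at (221,114) and brown at (185,38) well clear. Descend and grip.

Emit:
move_arm(steps=[0,0,0,0.001,0.002,-0.03,0.6,0,0,0,0.001,0.002,-0.06,0.6,0,0,0,0.001,0.002,-0.076,0.6,0,0,0,0.001,0.002,-0.084,0.6,0,0,0,0.001,0.002,-0.084,0.6,0,0,0,0.001,0.002,-0.084,0,0,0,0,0.001,0.002,-0.084,0,0,0,0,0.001,0.002,-0.084,0,0,0,0,0.001,0.002,-0.084,0,0,0,0,0.001,0.002,-0.084,0,0,0,0,0.001,0.002,-0.084,0])

```text
time: 4.85
tool_pos: [0.5446, 0.1614, 0.0361]
ee_rot: [3.141, -0.001, 1.061]
wrist_force: [-0.6, -0.2, 2.4]
width: 0.0244
finger_force: 30.0
```

Emit:
move_arm(steps=[0,0,0,0,0,0.025,0,0,0,0,0,0,0.07,0,0,0,0,-0.005,-0.015,0.094,0,0,0,0,-0.02,-0.06,0.094,0,0,0,0,-0.034,-0.105,0.094,0,0,0,0,-0.048,-0.15,0.094,0,0,0,0,-0.062,-0.19,0.094,0,0,0,0,-0.07,-0.215,0.094,0,0,0,0,-0.0735,-0.2265,0.089,0,0,0,0,-0.0735,-0.2265,0.084,0,0,0,0,-0.0735,-0.2265,0.084,0,0,0,0,-0.0735,-0.2265,0.084,0])

```text
time: 6.05
tool_pos: [0.4708, -0.0639, 0.1189]
ee_rot: [-3.14, -0.0, 1.063]
wrist_force: [0.2, -0.4, -1.2]
width: 0.0243
finger_force: 30.0
```

```bash
python3 - <<'E'
from fit import *
T=[];E=[]
m=cam("wrist"); p,d=snapshot("wrist"); save("w3",p)
S={}
for ob in("amber_plug","holder","block"):
    for k in silhouettes("wrist",ob)[:1]:
        S[ob]=k["pixels"]; c=cloud("wrist",d,k["pixels"],m); o=get_obs();T.append(o["tool_pos"]);E.append(o["ee_rot"])
        print(ob,round(k["score"],2),k["uv"],len(c),np.percentile(c,[2,50,98],axis=0).round(4).tolist())
        if ob=="holder": rect(c[(c[:,2]>.05)&(c[:,2]<.058)],ob)
        if ob=="block": rect(c[(c[:,2]>.016)&(c[:,2]<.024)],ob)
        if ob=="amber_plug": t=c[c[:,2]>c[:,2].max()-.006]; rect(t,ob);print(t[:,2].mean())
print(np.mean(T,0),np.mean(np.unwrap(E,axis=0),0))
np.savez("w3",p=p,d=d,rvec=m[0]["rvec"],tvec=m[2],**S)
for n in("scene","side"):
    m=cam(n);p,d=snapshot(n); save(n+"3",p)
    np.savez(n+"3",p=p,d=d)
    for ob in("amber_plug","holder"):
      for k in silhouettes(n,ob)[:1]:
        c=cloud(n,d,k["pixels"],m);print(n,ob,round(k["score"],2),k["uv"],len(c),np.percentile(c,[2,50,98],axis=0).round(4).tolist())
a=cv2.resize(cv2.imread("pics/scene3.png")[150:270,190:310],(400,400),interpolation=3)
b=cv2.resize(cv2.imread("pics/side3.png")[150:270,220:340],(400,400),interpolation=3)
cv2.imwrite("pics/v3.png",np.hstack([a,b]))
E
```

```text
amber_plug 0.75 [258.6, 238.0] 2141 [[0.4602, -0.0746, 0.0943], [0.4727, -0.0595, 0.1328], [0.4825, -0.0516, 0.1344]]
amber_plug c [470.6 -63.9] size [24.5 24.8] ang 21.2 n 1436
0.13315597934435147
holder 0.78 [258.1, 192.8] 1505 [[0.4527, -0.0778, 0.0228], [0.4768, -0.0542, 0.0538], [0.4946, -0.0398, 0.0557]]
holder c [472.5 -60.4] size [29.1 39.5] ang 62.0 n 975
block 0.94 [273.3, 170.1] 4238 [[0.4417, -0.1067, 0.0105], [0.4932, -0.0493, 0.0203], [0.5203, -0.0216, 0.0217]]
block c [477.2 -65.7] size [79.6 80.3] ang 74.7 n 4094
[ 0.47109129 -0.06419142  0.11953341] [-3.14166473e+00 -2.42317393e-04  1.06257258e+00]
scene amber_plug 0.63 [246.2, 199.8] 18 [[0.467, -0.0793, 0.0898], [0.4785, -0.0741, 0.0971], [0.483, -0.0663, 0.109]]
scene holder 0.6 [249.0, 208.8] 155 [[0.4548, -0.0917, 0.0215], [0.4816, -0.0712, 0.0441], [0.4978, -0.0506, 0.056]]
side amber_plug 0.6 [275.8, 202.3] 73 [[0.4672, -0.072, 0.0942], [0.4743, -0.0548, 0.1245], [0.4834, -0.0509, 0.1363]]
side holder 0.81 [280.4, 219.3] 254 [[0.4464, -0.081, 0.0207], [0.4704, -0.0575, 0.0449], [0.4975, -0.0386, 0.0572]]
```

View pics/w3.png

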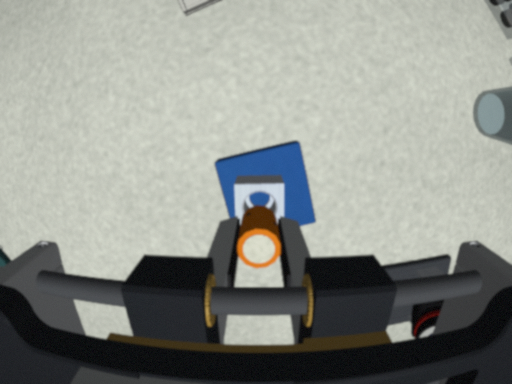

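View pics/v3.png

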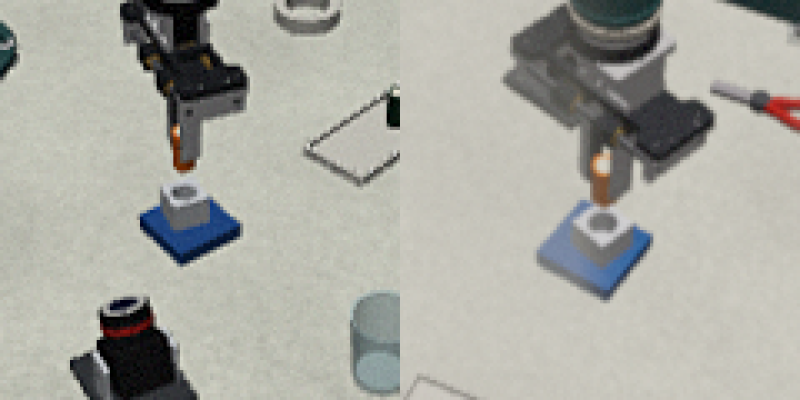

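The plug hangs upright, 1.5 mm off the bore in y. I'll correct that and enter slowly.

Emit:
move_arm(steps=[0,0,0,-0.0003,-0.0015,-0.015,0,0,0,0,-0.0003,-0.0015,-0.028,0,0,0,0,-0.0003,-0.0015,-0.032,0,0,0,0,-0.0003,-0.0015,-0.034,0,0,0,0,-0.0003,-0.0015,-0.036,0,0,0,0,-0.0003,-0.0015,-0.037,0,0,0,0,-0.0003,-0.0015,-0.037,0])

```text
time: 7.25
tool_pos: [0.4707, -0.0666, 0.0828]
ee_rot: [3.141, -0.0, 1.061]
wrist_force: [0.7, 0.5, -0.5]
width: 0.0246
finger_force: 30.0
```

```bash
python3 - <<'E'
from fit import *
m=cam("wrist"); p,d=snapshot("wrist")
o=get_obs();print(o["wrist_force"],o["wrist_torque"],o["tool_pos"])
for ob in("amber_plug","block"):
    for k in silhouettes("wrist",ob)[:1]:
        c=cloud("wrist",d,k["pixels"],m); o=get_obs();print(o["tool_pos"],o["wrist_force"])
        if ob=="block": rect(c[(c[:,2]>.016)&(c[:,2]<.024)],ob)
        else: t=c[c[:,2]>c[:,2].max()-.006]; rect(t,ob);print(t[:,2].mean())
E
```

```text
[-0.28261323 -0.40328349 -1.03059126] [-0.00354136 -0.06454207 -0.02485777] [ 0.47063296 -0.06664236  0.08280001]
[ 0.47061362 -0.06666957  0.08279116] [ 0.33844028 -0.137443   -1.07204349]
amber_plug c [470.  -66.5] size [25.3 24.5] ang 20.0 n 1464
0.09696753649804785
[ 0.47059809 -0.0666861   0.08275797] [-0.23189792  0.09057243 -0.31439393]
block c [477.3 -66.1] size [80.3 79.7] ang 74.8 n 4918
```

No force, entry works. Continue down.

Emit:
move_arm(steps=[0,0,0,0,0,-0.003,0,0,0,0,0,0,-0.006,0,0,0,0,0,0,-0.009,0,0,0,0,0,0,-0.012,0,0,0,0,0,0,-0.012,0])

```text
time: 7.9
tool_pos: [0.47, -0.0666, 0.0698]
ee_rot: [-3.141, 0.0, 1.061]
wrist_force: [-0.2, 0.6, -0.6]
width: 0.0241
finger_force: 30.0
```

Emit:
move_arm(steps=[0,0,0,0,0,0,0.5,0,0,0,0,0,0,0.5,0,0,0,0,0,0,0.5,0,0,0,0,0,0.02,0.5,0,0,0,0,0,0.04,0.5,0,0,0,0,0,0.05,0.5,0,0,0,0,0,0.05,0.5])

```text
time: 8.6
tool_pos: [0.4716, -0.067, 0.1224]
ee_rot: [3.138, -0.001, 1.061]
wrist_force: [-0.9, 0.9, 0.0]
width: 0.0473
finger_force: 0.0
```

```bash
cat > look.py <<'E'
from fit import *
import sys
m=cam("wrist"); p,d=snapshot("wrist"); save(sys.argv[1],p)
for ob in("amber_plug","holder","block"):
    for k in silhouettes("wrist",ob)[:1]:
        c=cloud("wrist",d,k["pixels"],m); o=get_obs();print(o["tool_pos"],len(c),round(k["score"],2))
        if ob=="block": rect(c[(c[:,2]>.016)&(c[:,2]<.024)],ob)
        elif ob=="holder": rect(c[(c[:,2]>.050)&(c[:,2]<.058)],ob)
        else: zt=np.percentile(c[:,2],98);t=c[c[:,2]>zt-.005]; rect(t,ob);print(np.median(t[:,2]),zt)
E
python3 look.py w4
```

```text
[ 0.4701949  -0.06665582  0.1200888 ] 949 0.73
amber_plug c [469.6 -66.1] size [23.8 24.2] ang 89.9 n 757
0.0705506040581892 0.07185855340949512
[ 0.46981634 -0.06654844  0.11953038] 1511 0.61
holder c [470.1 -66. ] size [39.8 39.6] ang 61.3 n 1199
[ 0.46965021 -0.06648441  0.11926598] 4428 0.96
block c [477.4 -65.8] size [79.8 80.7] ang 74.8 n 4267
```

View pics/w4.png

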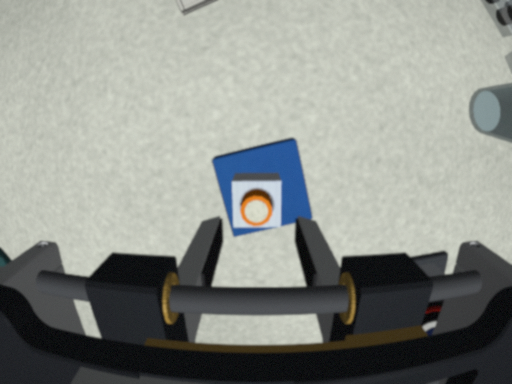

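Plug top is at 0.0706, so it dropped home (expected 0.070). I'll check with a gentle press of the closed fingertips.

Emit:
move_arm(steps=[0,0,0,0,0,0,0,0,0,0,0,0,0,0,0,0,0,0,0,-0.01,0,0,0,0,0,0,-0.025,0,0,0,0,0,0,-0.031,0,0,0,0,0,0,-0.034,0,0,0,0,0,0,-0.036,0,0,0,0,0,0,-0.037,0,0,0,0,0,0,-0.037,0])

```text
time: 9.7
tool_pos: [0.4709, -0.0668, 0.0844]
ee_rot: [3.14, -0.0, 1.061]
wrist_force: [-0.5, -0.5, 1.9]
width: 0.0001
finger_force: 1.0
```

Emit:
move_arm(steps=[0,0,0,0,0,-0.0005,0,0,0,0,0,0,-0.001,0,0,0,0,0,0,-0.001,0])

```text
time: 10.0
tool_pos: [0.4713, -0.0669, 0.0842]
ee_rot: [3.139, -0.001, 1.061]
wrist_force: [-0.7, 0.4, 7.4]
width: 0.0004
finger_force: 3.2
```

Home confirmed: it resists with 7 N at the right height. Now open, descend around the holder and grip.

Emit:
move_arm(steps=[0,0,0,0,0,0.02,0,0,0,0.005,0,0.001,0.037,0.8,0,0,0.005,0,0.001,0.037,0.8,0,0,0.005,0,0.001,0.037,0.8,0,0,0.005,0,0.001,0.037,0.8,0,0,0.005,0,0.001,0.01,0.8,0,0,0.005,0,0.001,-0.02,0.8,0,0,0.005,0,0.001,-0.037,0.8,0,0,0.005,0,0.001,-0.044,0.8,0,0,0.005,0,0.001,-0.044,0.8])

```text
time: 11.0
tool_pos: [0.4691, -0.0653, 0.0367]
ee_rot: [-3.138, 0.001, 1.066]
wrist_force: [0.7, 0.6, -1.1]
width: 0.0689
finger_force: 0.0
```

Emit:
move_arm(steps=[0,0,0,0,0,0,0,0,0,0,0,0,0,0,0,0,0,0,0,0,0,0,0,0,0,0,0,0,0,0,0,0,0,0,0,0,0,0,0,0,0,0,0,0,0,0,0,0,0,0,0,0,0,0.01,0,0,0,0,0,0,0.03,0,0,0,0,0,0,0.05,0,0,0,0,0,0,0.05,0])

```text
validation failed for argument at $.st...
```

```bash
python3 - <<'E'
from fit import *
m=cam("wrist"); p,d=snapshot("wrist"); save("w5",p); A=[];B=[]
for ob in("amber_plug","holder"):
    for k in silhouettes("wrist",ob)[:1]:
        c=cloud("wrist",d,k["pixels"],m); o=get_obs();A.append(o["tool_pos"]);B.append(R.from_euler("xyz",o["ee_rot"]).as_matrix())
        zt=np.percentile(c[:,2],98 if ob[0]=="a" else 90);t=c[(c[:,2]>zt-.005)&(c[:,2]<zt+.005)]; rect(t,ob);print(round(k["score"],2),np.median(t[:,2]),zt)
        g=np.median(t,0);t=t[abs(t[:,2]-g[2])<.003];n=np.linalg.svd(t-t.mean(0))[2][2];print("normal",n*np.sign(n[2]))
o=get_obs();print(np.mean(A,0),o["ee_rot"],o["width"],o["finger_force"],o["time"],o["joint_positions"])
E
```

```text
amber_plug c [469.9 -66. ] size [24.7 24.5] ang 84.8 n 1713
0.65 0.07045136500979161 0.07159183926086515
normal [0.01508533 0.01603114 0.99975769]
holder c [470.2 -65.8] size [40.8 40.6] ang 61.5 n 2570
0.88 0.05419891533638143 0.0548772366241978
normal [0.00538393 0.00644035 0.99996477]
[ 0.47105508 -0.06585442  0.03926823] [ 3.13957395e+00 -4.56636448e-04  1.06579114e+00] 0.07464750449355681 0.0 11.15 [-2.58148357e-01  3.19805880e-02  1.79751750e+00 -5.22594706e-05
  1.31002547e+00  2.46870713e-01]
```

View pics/w5.png

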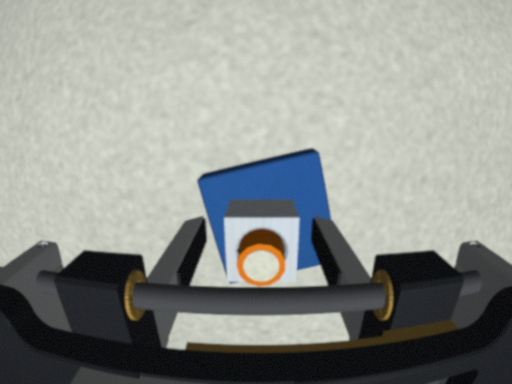

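Fingers straddle the holder (260,240) with the plug home; the second call was refused (malformed), so close and lift now.

Emit:
move_arm(steps=[0,0,0,0,0,0,0,0,0,0,0,0,0,0,0,0,0,0,0,0,0,0,0,0,0,0,0,0,0,0,0,0,0,0,0,0,0,0,0,0,0,0,0,0,0,0,0,0.01,0,0,0,0,0,0,0.03,0,0,0,0,0,0,0.06,0,0,0,0,0,0,0.08,0,0,0,0,0,0,0.08,0])

```text
time: 12.25
tool_pos: [0.4727, -0.0662, 0.1224]
ee_rot: [3.134, -0.002, 1.066]
wrist_force: [0.1, -0.6, -2.0]
width: 0.04
finger_force: 30.0
```

```bash
cat > held.py <<'E'
from fit import *
import sys
# holder pose in hand from the top faces, in the tool's frame
A=[];B=[]
for i in range(2):
    m=cam("wrist"); p,d=snapshot("wrist"); save(sys.argv[1],p)
    o=get_obs();Tp=o["tool_pos"];Tr=R.from_euler("xyz",o["ee_rot"]).as_matrix()
    for ob,h in(("amber_plug",50),("holder",34)):
        for k in silhouettes("wrist",ob)[:1]:
            q=(cloud("wrist",d,k["pixels"],m)-Tp)@Tr*1000      # tool frame, mm; z along fingers
            zt=np.percentile(q[:,2],10 if h==34 else 20); t=q[abs(q[:,2]-zt)<2.5]
            t=t[abs(t[:,2]-np.median(t[:,2]))<2]
            n=np.linalg.svd(t-t.mean(0),full_matrices=False)[2][2];n*=-np.sign(n[2])
            r=cv2.minAreaRect(t[:,:2].astype(np.float32))
            print(ob,round(k["score"],2),"tool xy",np.round(r[0],1),"size",np.round(r[1],1),"ang",round(r[2],1),"z",np.median(t[:,2]).round(1),"normal",n.round(3),len(t))
    A.append(Tp);B.append(o["ee_rot"])
o=get_obs();print(np.mean(A,0),B,o["width"],o["finger_force"],o["time"])
from bench import get_obs
E
python3 held.py w6
```

```text
amber_plug 0.58 tool xy [-0.4  0.1] size [25.  23.9] ang 4.4 z -34.1 normal [ 0.005 -0.008 -1.   ] 1597
holder 0.88 tool xy [-0.   0.8] size [40.2 41. ] ang 89.7 z -17.8 normal [ 0.002 -0.002 -1.   ] 2278
amber_plug 0.95 tool xy [-0.4 -0.8] size [24.4 24. ] ang 5.8 z -32.4 normal [ 0.003 -0.001 -1.   ] 1607
holder 0.84 tool xy [-0.5 -0. ] size [40.3 41.5] ang 89.8 z -16.1 normal [ 0.002 -0.001 -1.   ] 2377
[ 0.47033195 -0.06562882  0.11846146] [array([ 3.13806306e+00, -9.02577525e-04,  1.06578495e+00]), array([-3.13859276e+00,  7.89796020e-04,  1.06584467e+00])] 0.0397533725226037 29.99950647354126 12.55
```

Held square. Now move to the focus pose.

Emit:
move_arm(steps=[0,0,0,0,0,0.025,0,0,0,0,0.003,-0.01,0.055,0,-0.02,-0.04,0,0.006,-0.03,0.085,0,-0.045,-0.095,0,0.012,-0.055,0.1,0,-0.07,-0.15,0,0.018,-0.08,0.105,0,-0.095,-0.205,0,0.024,-0.105,0.105,0,-0.12,-0.26,0,0.03,-0.13,0.105,0,-0.145,-0.315,0,0.035,-0.15,0.103,0,-0.17,-0.365,0,0.039,-0.167,0.101,0,-0.185,-0.395,0,0.041,-0.175,0.1005,0,-0.185,-0.395,0,0.041,-0.175,0.1005,0,-0.185,-0.395,0,0.041,-0.175,0.1005,0])

```text
time: 13.75
tool_pos: [0.5108, -0.2403, 0.2178]
ee_rot: [2.709, -0.029, 1.072]
wrist_force: [0.6, -0.1, -1.6]
width: 0.0396
finger_force: 30.0
```

Emit:
move_arm(steps=[0,0,0,0,0,0,0,0,0,0,0,0,0,0,0,0,0,0,0,0,0,0,0,0,0,0,0,0])

```text
time: 14.15
tool_pos: [0.5116, -0.2405, 0.2192]
ee_rot: [2.706, -0.028, 1.073]
wrist_force: [0.1, 0.5, -2.3]
width: 0.0398
finger_force: 30.0
```

```bash
python3 held.py w7; python3 - <<'E'
from fit import *
n=np.array([-.383,.179,.906]);L=np.array([.5626,-.2649,.0975])
m=cam("wrist"); p,d=snapshot("wrist"); ks=silhouettes("wrist","camera"); T=[get_obs()]
print([(round(k["score"],2),k["uv"]) for k in ks[:2]], spot_point("wrist","lens")[:1])
T.append(get_obs())
save("w7",p)
try: lensfit(dict(p=p,d=d,camera=ks[0]["pixels"]),m)
except Exception as e: print(e)
for o in T:
    z=R.from_euler("xyz",o["ee_rot"]).as_matrix()[:,2]; f=o["tool_pos"]+.0148*z
    print("tool z",z.round(3),"ang",np.degrees(np.arccos(-z@n)).round(2),"face-focus mm",((f-L-.12*n)*1000).round(1),o["tool_pos"],o["qvel"].round(3))
def col(n_): 
    s=snapshot(n_); save(n_+"7",s[0]); return s
for c in("scene","side"):
    mm=cam(c);s=col(c)
    for ob in("holder","amber_plug"):
        for k in silhouettes(c,ob)[:1]:
            P=cloud(c,s[1],k["pixels"],mm);print(c,ob,round(k["score"],2),k["uv"],len(P),np.percentile(P,[5,50,95],axis=0).round(3).tolist())
a=cv2.resize(cv2.imread("pics/scene7.png")[150:310,150:310],(400,400),interpolation=3)
b=cv2.resize(cv2.imread("pics/side7.png")[90:250,190:350],(400,400),interpolation=3)
cv2.imwrite("pics/v7.png",np.hstack([a,b]))
E
```

```text
amber_plug 0.92 tool xy [ 0. -1.] size [23.7 25.1] ang 88.7 z -32.0 normal [ 0.01  -0.004 -1.   ] 1610
holder 0.69 tool xy [ 124. -215.] size [15.6 79.8] ang 87.0 z 123.2 normal [ 0.019  0.301 -0.953] 509
amber_plug 0.61 tool xy [-0.1 -1. ] size [24.9 24.1] ang 5.8 z -32.1 normal [ 0.006  0.002 -1.   ] 1620
holder 0.78 tool xy [-0.4 -0.2] size [40.4 41.2] ang 89.7 z -15.8 normal [ 0.003  0.    -1.   ] 2368
[ 0.51149042 -0.24054378  0.21905913] [array([ 2.70615092, -0.02826185,  1.0724358 ]), array([ 2.70622391, -0.02827759,  1.07218939])] 0.0399632522466704 29.999519884586334 14.45
[(0.77, [235.0, 171.9]), (0.16, [86.9, 315.5])] [{'uv': [259.1, 184.1], 'score': 0.61}]
rim n 263 normal [-0.367  0.145  0.919] tilt 23.3 az 158.4 circ c [ 0.5631 -0.2648  0.0975] box c [ 0.5607 -0.2591  0.0957] r 0.0172 41.78086853027344 24.163339614868164 rms 0.0007
tool z [ 0.383 -0.179 -0.906] ang 1.19 face-focus mm [ 0.4  0.1 -0.6] [ 0.51137392 -0.24068974  0.21899482] [-0.     0.001  0.002  0.001 -0.    -0.002]
tool z [ 0.383 -0.179 -0.906] ang 1.19 face-focus mm [ 0.4  0.1 -0.6] [ 0.51138114 -0.24070178  0.21901274] [-0.    -0.    -0.001  0.    -0.    -0.001]
side holder 0.51 [285.2, 137.0] 140 [[0.499, -0.241, 0.203], [0.518, -0.224, 0.224], [0.536, -0.214, 0.241]]
side amber_plug 0.33 [183.2, 229.9] 396 [[0.716, 0.063, -0.001], [0.73, 0.086, 0.059], [0.754, 0.096, 0.108]]
```

View pics/w7.png

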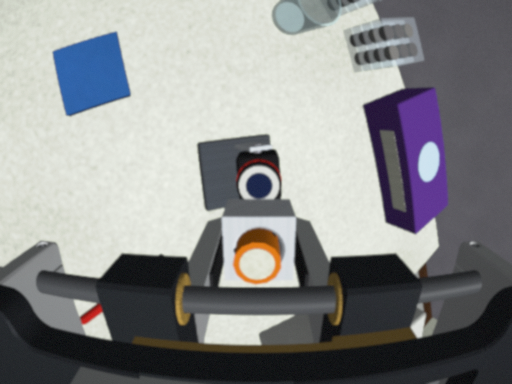

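View pics/v7.png

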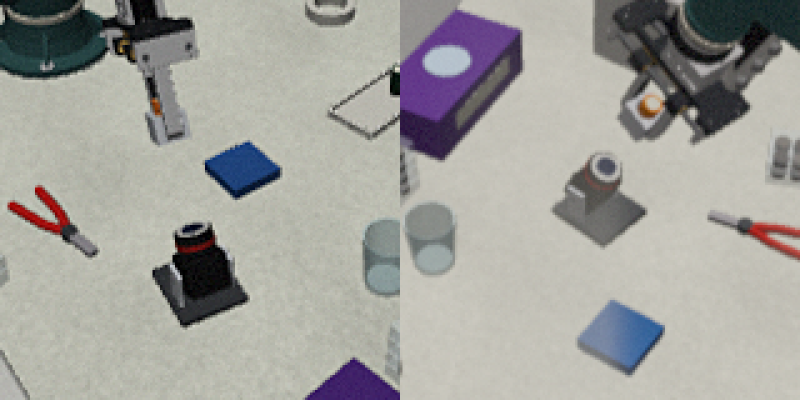

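The wrist picture shows the plug at (258,262) in the gripped holder, with the lens at (259,184) just past its edge and fitted within 0.5 mm of my first measurement. The side views show it held clear of the camera. The pose is within about 1 mm and steady, so I'll hand it in.

```bash
python3 -c "
from bench import *
print(close_job())"
```

```text
the job is handed in; nothing more can be done
None
```

The amber plug is fully home in the holder, and the arm is holding it steady in front of the inspection camera, within about 1 mm of the focus point by my measurements; I handed the job in at about 15 s of the 48 s allowed (no verdict came back).

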